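Charge the bench finisher through its slide-gate hopper

TASK

Charge the finisher with the round tuner-button blanks on the bench: wind the counter's reset knob back to its zero stop, push the hopper's slide gate fully home and put every round blank into the hopper. Only when all of them lie in the closed hopper and the counter is at zero, pull the gate so that the whole charge drops into the clear bowl, then push the gate fully home again. Leave the square block, glue bottle, tape roll and hammer where they are.

Things in the scene. Friction and masses are not known exactly. Their poses are not given: they have to be found in the camera images.
- machine: Bench finisher, fixed. Origin: centre of its underside at bench level, z up. Grey base 200 (x) x 170 (y) x 30 mm, motor stub at +x (to x = 160 mm, 71 mm high), clear open catch bowl on the base (150 mm square outside, 4 mm walls, rim at z = 80 mm). Over it, on four wooden posts, a plywood hopper whose floor is a slide gate drawn out towards +y on two runners (to y = 183 mm, z = 94 mm).
- hopper_top (a point): Centre of the hopper's mouth, 178 mm above the bench: 140 x 140 mm inside, 155 mm outside. The walls slope in to a throat 90 x 90 mm inside from z = 134 down to 102 mm above the bench. Axes as the machine's.
- hopper_floor (a point): Centre of the throat at the gate's top face, 100 mm above the bench; axes as the machine's. A blank lying in the hopper has its origin within 55 mm of this in x and y and 0 to 75 mm above it.
- bowl_floor (a point): Centre of the bowl's inner floor, 34 mm above the bench, straight below the hopper's throat; axes as the machine's. The bowl is 142 x 142 mm inside, 46 mm deep.
- gate (a joint): Slide gate, a 6 mm steel plate: 0 m = pushed fully home (hopper closed), 0.095 = drawn right out to its stop (throat fully open). Stays where it is left; about 3 N of friction. Found partly open by 12 to 50 mm.
- gate_handle (a point): Top of the gate's upright wooden handle, 149 mm above the bench: a post 14 mm (machine x) by 12 mm (machine y), free for 43 mm down from its top. With the gate home it is at machine x = 0, y = 115 mm (37 mm clear of the hopper's flare); it moves along the machine's +y as the gate opens. Pinch it from above across machine x. Axes as the machine's.
- counter: Turns counter, a 100 x 100 x 30 mm dark steel box fixed to the bench, with a row of number windows near its -x edge. Origin: centre of its underside, z up.
- reset_knob (a joint): Angle of the counter's reset knob: 0 rad = against its zero stop; grows as the knob turns clockwise seen from above (largest 3.5). To reset, turn anticlockwise. Stays where it is left; about 0.05 N m of friction.
- reset_knob_grip (a point): On the reset knob's upright axis, 67 mm above the bench, the height to grip it. The knob is a bar grip 42 mm long, 14 mm wide, from 44 to 74 mm above the bench, on a 44 mm disc; the bar lies along this point's x axis, which points along the counter's x when the knob is at zero and turns with the knob.
- corner_block: Square block of pale wood, 36 x 36 x 30 mm, standing among the blanks; not part of the charge. Origin: centre of its underside.
- glue_bottle: White glue bottle, 60 mm across, 150 mm high, a bystander. Origin: centre of its underside.
- tape_roll: Roll of paper tape lying flat, 100 mm across, 24 mm high, a bystander. Origin: centre of its underside.
- hammer: Hammer lying on the bench, a bystander; origin under its middle.
- blank0: Round turned blank of pale wood, a plain disc 28 mm across and 20 mm high, about 16 g, standing flat on the bench to the right (-y) of the machine. Origin: centre of its underside as it first stands (10 mm from its middle along its axis). Three to five blanks are present; None from the start if absent.
- blank1: Round turned blank of pale wood, a plain disc 28 mm across and 20 mm high, about 16 g, standing flat on the bench to the right (-y) of the machine. Origin: centre of its underside as it first stands (10 mm from its middle along its axis). Three to five blanks are present; None from the start if absent.
- blank2: Round turned blank of pale wood, a plain disc 28 mm across and 20 mm high, about 16 g, standing flat on the bench to the right (-y) of the machine. Origin: centre of its underside as it first stands (10 mm from its middle along its axis). Three to five blanks are present; None from the start if absent.
- blank3: Round turned blank of pale wood, a plain disc 28 mm across and 20 mm high, about 16 g, standing flat on the bench to the right (-y) of the machine. Origin: centre of its underside as it first stands (10 mm from its middle along its axis). Three to five blanks are present; None from the start if absent.
- blank4: Round turned blank of pale wood, a plain disc 28 mm across and 20 mm high, about 16 g, standing flat on the bench to the right (-y) of the machine. Origin: centre of its underside as it first stands (10 mm from its middle along its axis). Three to five blanks are present; None from the start if absent.

How it is judged:
On the way, in this order (a step that is already met when the one before it is completed fails the run):
1. the counter is at zero, the gate is home and every blank lies in the hopper (value of joint reset_knob below 0.12 rad and value of joint gate below 0.006 m and x of blank0 in the frame of hopper_floor between -0.055 and 0.055 m and y of blank0 in the frame of hopper_floor between -0.055 and 0.055 m and z of blank0 in the frame of hopper_floor between -0.004 and 0.075 m and x of blank1 in the frame of hopper_floor between -0.055 and 0.055 m and y of blank1 in the frame of hopper_floor between -0.055 and 0.055 m and z of blank1 in the frame of hopper_floor between -0.004 and 0.075 m and x of blank2 in the frame of hopper_floor between -0.055 and 0.055 m and y of blank2 in the frame of hopper_floor between -0.055 and 0.055 m and z of blank2 in the frame of hopper_floor between -0.004 and 0.075 m and x of blank3 in the frame of hopper_floor between -0.055 and 0.055 m and y of blank3 in the frame of hopper_floor between -0.055 and 0.055 m and z of blank3 in the frame of hopper_floor between -0.004 and 0.075 m and x of blank4 in the frame of hopper_floor between -0.055 and 0.055 m and y of blank4 in the frame of hopper_floor between -0.055 and 0.055 m and z of blank4 in the frame of hopper_floor between -0.004 and 0.075 m), for 0.3 s.
2. the gate has been drawn and every blank has dropped into the bowl (x of blank0 in the frame of bowl_floor between -0.076 and 0.076 m and y of blank0 in the frame of bowl_floor between -0.076 and 0.076 m and z of blank0 in the frame of bowl_floor between -0.004 and 0.055 m and x of blank1 in the frame of bowl_floor between -0.076 and 0.076 m and y of blank1 in the frame of bowl_floor between -0.076 and 0.076 m and z of blank1 in the frame of bowl_floor between -0.004 and 0.055 m and x of blank2 in the frame of bowl_floor between -0.076 and 0.076 m and y of blank2 in the frame of bowl_floor between -0.076 and 0.076 m and z of blank2 in the frame of bowl_floor between -0.004 and 0.055 m and x of blank3 in the frame of bowl_floor between -0.076 and 0.076 m and y of blank3 in the frame of bowl_floor between -0.076 and 0.076 m and z of blank3 in the frame of bowl_floor between -0.004 and 0.055 m and x of blank4 in the frame of bowl_floor between -0.076 and 0.076 m and y of blank4 in the frame of bowl_floor between -0.076 and 0.076 m and z of blank4 in the frame of bowl_floor between -0.004 and 0.055 m), for 0.2 s.
At the end, for the whole second after the job is handed in: Every blank lies at rest in the bowl (inside its walls, origin less than 55 mm above its floor), the gate is within 6 mm of fully home, the reset knob is within 0.12 rad of its zero stop, and the gripper has let go (all of step 2 and value of joint reset_knob below 0.12 rad and value of joint gate below 0.006 m and contact force between the fingers and anything else below 0.5 N and linear speed of each of blank0, blank1, blank2, blank3, blank4 below 0.03 m/s); the robot touches nothing.
It fails at once if the corner block is shifted by more than 40 mm (distance of corner_block from where it was at the start of the episode above 0.04 m).
It fails at once if the glue bottle is shifted by more than 30 mm (distance of glue_bottle from where it was at the start of the episode above 0.03 m).
It fails at once if the tape roll is shifted by more than 30 mm (distance of tape_roll from where it was at the start of the episode above 0.03 m).
It fails at once if the hammer is shifted by more than 30 mm (distance of hammer from where it was at the start of the episode above 0.03 m).
It fails at once if the glue bottle is knocked over (angle between glue_bottle's own z axis and vertical above 0.5 rad).
Of blank0, blank1, blank2, blank3, blank4 only 3 to 5 are there at a start; the rules pass over those that are not, and their reading is None.
At some moment in a run one of blank0, blank1, blank2, blank3, blank4 may be knocked a few centimetres aside while the robot is not near it.
It also fails if it takes over 210 s, if anything falls off the work surface, if the arm or the gripper's body presses on something with over 40 N, if the wrist force passes 120 N, or if a joint passes its speed limit or range.

ROBOT

A 6-joint arm with a two-finger parallel gripper is mounted at the origin on the work surface. World frame = base frame: x ahead of the robot, y to its left, z up, the work surface at z = 0. Lengths are in m, angles in rad, forces in N, time in s.
With the tool pointing down it reaches from about 0.3 to 0.775 m from the base axis. Payload 14.6 kg.
Tool frame: the origin (TCP) lies at the very end of the fingers, on their centre line; the grasp point (between the pads) lies 19 mm behind it; z points along the fingers, y is the direction in which the jaws open and shut (so a half turn about z gives the same grasp; the last joint's range is limited). The gripper opens to 85 mm and grips with 20 to 120 N. Pads are 22 mm wide; open, the fingers measure 114 mm over their backs; the gripper's body (76 mm by 85 mm) begins 54 mm behind the grasp point. The pads swing forward as they close: fully open they stand 13 mm farther back than shut.
Start: joints at [1.044, 0.3, 1.521, -0, 1.321, -0.067], TCP at [0.244, 0.493, 0.231] pointing down, gripper open.
Joint ranges: [-3.03, 3.03], [-0.79, 2.21], [0.23, 2.52], [-1.04, 4.18], [0, 3.07], [-2.55, 2.55]. Speed limits (rad/s): [2.22, 2.22, 2.57, 3.14, 3.14, 3.14].

INTERFACE

Orientations are given as [roll, pitch, yaw] about the fixed x, y, z axes, in that order (R = Rz(yaw) Ry(pitch) Rx(roll)).
In Python, from rig import manip, optics gives the robot as it stands.
- The arm moves only by the tool carry_out, never from a script. Its argument "plan" is a list of rows, each a list of 2 entries, a list of its own where there are three numbers: the shift along the tool's x, y, z in m, then the turn about the tool's z in rad. A call has exactly 8 rows; each row shifts and turns the commanded pose from where the row before left it, along the tool's axes as they then stand; what a row does not reach is not made up. A row lasts 1/10 s, in which the tool goes at most 50 mm and 8.59 degrees, less where a joint would pass 70% of its speed; a pose out of reach is approached as far as the arm can. A call with a gripper value outside its range is refused whole. "grip" is the closure in counts, from 0 (fully open) to 255 (shut), set as the call begins (left out, the last holds). The fingers move at their own pace and stop on an object; "newtons" is the grip in N (left out, the last holds). Time passes only in rows, so rows that do not move let the fingers close, or fill a call up. It gives the time, the measured TCP pose, the force and the opening at its end, in the units of the state.
- manip.read_state(): the state, without advancing time (a new reading comes with each control period).
- optics.capture(name): name is "side" or "top" or "wrist"; returns (picture, depth): 400x640x3 uint8, red, green, blue; 400x640 float32, m along the optical axis (not along the pixel's ray), 0 where there is no reading.
- optics.camera_info(name): a dict with "camera_matrix" (3x3 intrinsics, pixels), "view" (4x4, takes a point from world to camera coordinates); the wrist camera has in their place "mount" (4x4, takes a point from camera to tool coordinates, whose origin is the TCP and whose axes are the flange's). Camera axes: x right, y down, z forward; pixel columns grow to the right and rows downward; lengths in m; the calibration is good to about 2 mm. A picture is of the moment at which its call begins: read the wrist's pose just before it. camera_info takes no time and is no camera call.
- manip.finish_job(): hands the job in, once; it reports no verdict.
The state is a dict: "time": time; "qpos": joint angles; "qd": joint speeds; "joint_efforts": joint torques, N m; "position": TCP position; "ee_rot": TCP orientation; "force": force on the tool from outside, world axes, zero at the start; "moment": the same for the moment, N m; "opening": finger opening in m.
Only numpy, scipy, OpenCV 4.12 (cv2) and the standard library are available. Lean on these libraries where they do the work, as an engineer would, in place of code of your own. Each camera call takes 0.05 s, during which the arm holds its last target. There are 200 camera calls.

## Working session

There is one attempt and no reset: what is moved stays moved. The work goes in short steps, Python scripts to look and compute and a tool call to move; the robot and the scene stay as the last step left them, time stands still between calls to the robot, and variables do not carry over. Pictures are saved under pics/ and viewed, about 12 in all and at most 16, crops included, and the job is handed in when it is done.

Besides the shell and the picture viewer there is one more tool, called after ">>>" as name(argument=value, ...) on one line, values as JSON. carry_out: Moves the arm, as the interface text tells. Its arguments: {"type":"object","properties":{"plan":{"type":"array","items":{"type":"array"}},"grip":{"type":"number"},"newtons":{"type":"number"}},"required":["plan"]}

```bash
mkdir -p pics; ls; cat > h.py <<'E'
import numpy as np, cv2
from rig import manip, optics
def snap(name,fn=None):
    s=manip.read_state(); im,d=optics.capture(name)
    if fn: cv2.imwrite('pics/'+fn,im[:,:,::-1])
    np.savez('last_'+name,im=im,d=d)
    return im,d,s
E
python3 - <<'E'
from h import *
for n in ('top','side'):
    im,d,s=snap(n,n+'0.png'); i=optics.camera_info(n); print(n,np.round(i['camera_matrix'],1).tolist(),np.round(i['view'],3).tolist())
print(s); print(optics.camera_info('wrist'))
E
```

```text
pics
top [[503.4, 0.0, 319.6], [0.0, 503.4, 205.1], [0.0, 0.0, 1.0]] [[-0.021, -1.0, 0.002, -0.013], [-0.987, 0.02, -0.158, 0.623], [0.158, -0.005, -0.987, 1.212], [0.0, 0.0, 0.0, 1.0]]
side [[374.6, 0.0, 313.6], [0.0, 374.6, 198.1], [0.0, 0.0, 1.0]] [[0.936, -0.351, 0.009, -0.576], [-0.182, -0.508, -0.842, 0.204], [0.3, 0.787, -0.539, 1.041], [0.0, 0.0, 0.0, 1.0]]
{'time': 0.05, 'qpos': array([ 1.04439935e+00,  3.00492209e-01,  1.52160109e+00, -5.72466226e-06,
        1.32067972e+00, -6.66141516e-02]), 'qd': array([-0.00015887, -0.00035822, -0.00020194, -0.00101273, -0.00096996,
       -0.00083996]), 'joint_efforts': array([ 2.90615917e-04, -5.44952631e+01, -3.62806141e+01, -9.70186807e-05,
        3.11627853e-03, -4.95274128e-05]), 'position': array([0.24395635, 0.49267192, 0.23070126]), 'ee_rot': array([-3.14041453e+00, -7.30389545e-05,  2.68181121e+00]), 'force': array([-0.21502253, -0.33250517, -0.40118884]), 'moment': array([ 0.01563901, -0.00836179,  0.04781684]), 'opening': 0.08519834047239697}
{'camera_matrix': array([[289.26337445,   0.        , 320.9414724 ],
       [  0.        , 289.26337445, 199.62725593],
       [  0.        ,   0.        ,   1.        ]]), 'mount': array([[ 2.43711101e-04, -9.64534682e-01, -2.63956034e-01,
         6.70437009e-02],
       [ 9.99999671e-01,  3.09892385e-05,  8.10062275e-04,
        -4.00000944e-04],
       [-7.73153363e-04, -2.63956145e-01,  9.64534373e-01,
        -1.42983297e-01],
       [ 0.00000000e+00,  0.00000000e+00,  0.00000000e+00,
         1.00000000e+00]])}
```

View pics/top0.png

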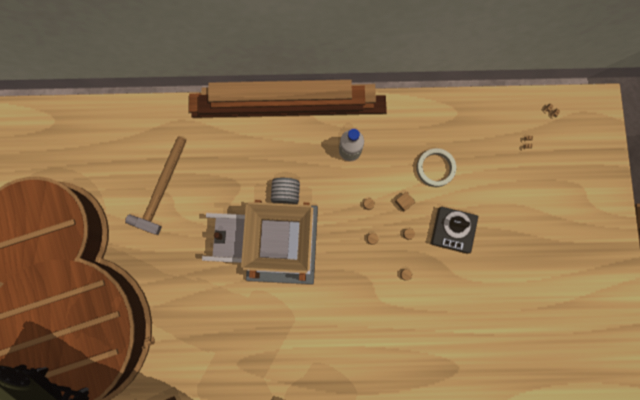

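View pics/side0.png

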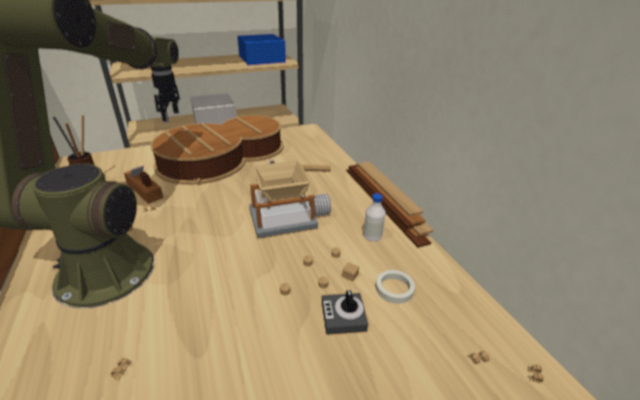

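Top view: the machine is at about (280,243) with its handle at (219,237), and the counter at (456,228). There are four round blanks near (368,203), (372,238), (408,234) and (405,273), and the square block at (404,201).

```bash
cat >> h.py <<'E'
def ray(name,u,v,z,s=None):
    "pixel -> world point on plane z"
    i=optics.camera_info(name); K=i['camera_matrix']
    if name=='wrist':
        T=tcp(s)@i['mount']
    else: T=np.linalg.inv(i['view'])
    r=T[:3,:3]@np.linalg.inv(K)@np.array([u,v,1.]); o=T[:3,3]
    return o+r*(z-o[2])/r[2]
def tcp(s):
    from scipy.spatial.transform import Rotation as R
    T=np.eye(4); T[:3,:3]=R.from_euler('xyz',s['ee_rot']).as_matrix(); T[:3,3]=s['position']; return T
def proj(name,p,s=None):
    i=optics.camera_info(name); 
    V=np.linalg.inv(tcp(s)@i['mount']) if name=='wrist' else i['view']
    q=i['camera_matrix']@(V@np.r_[p,1])[:3]; return q[:2]/q[2]
def cloud(name,d,s=None):
    i=optics.camera_info(name); K=i['camera_matrix']
    T=tcp(s)@i['mount'] if name=='wrist' else np.linalg.inv(i['view'])
    v,u=np.mgrid[:400,:640]; P=np.stack([(u-K[0,2])/K[0,0]*d,(v-K[1,2])/K[1,1]*d,d],-1)
    return P@T[:3,:3].T+T[:3,3]
def blobs(W,zlo,zhi,amin,amax):
    m=((W[...,2]>zlo)&(W[...,2]<zhi)).astype(np.uint8)
    n,l,st,c=cv2.connectedComponentsWithStats(m); o=[]
    for k in range(1,n):
        if amin<=st[k,4]<=amax:
            p=W[l==k]; o.append((st[k,4],np.round(c[k],1),np.round(p.mean(0),4),np.round(cv2.minAreaRect((p[:,:2]*1000).astype(np.float32)),1) if 0 else [np.round(x,1) for x in cv2.minAreaRect((p[:,:2]*1000).astype(np.float32))]))
    return o
E
python3 - <<'E'
from h import *
z=np.load('last_top.npz'); im,d=z['im'],z['d']; W=cloud('top',d)
R=W[150:300,190:500]*0+W[150:300,190:500]
M=np.full_like(W,-1); M[150:300,190:490]=W[150:300,190:490]
for lab,a,b,lo,hi in [('blank',.012,.035,30,900),('counter',.024,.04,900,3000),('knob',.055,.09,10,400),('hop',.165,.19,50,5000),('handle',.125,.16,10,400)]:
    print(lab); [print(' ',*x) for x in blobs(M,a,b,lo,hi)]
print(W[234,278])
c=cv2.resize(im[170:300,190:500,::-1],None,fx=2.58,fy=2.58,interpolation=cv2.INTER_CUBIC); cv2.imwrite('pics/crop.png',c)
E
```

```text
blank
  43 [346.7 157. ] [ 0.7515 -0.0993  0.0245] [array([ 753. , -101.6]), array([51.5, 15.2]), np.float64(72.4)]
  543 [436.3 167.7] [ 0.7187 -0.3311  0.0223] [array([ 718.8, -331. ]), array([97.9, 95.5]), np.float64(88.4)]
  212 [404.7 201.3] [ 0.6311 -0.2438  0.0282] [array([ 632.1, -244.8]), array([35.9, 35.7]), np.float64(38.0)]
  90 [368.4 203.6] [ 0.6284 -0.1518  0.0193] [array([ 627.6, -151.1]), array([25.4, 26.4]), np.float64(87.2)]
  863 [291.6 264.8] [0.4762 0.0466 0.0291] [array([531.1,  71.3]), array([169.9, 198.4]), np.float64(85.8)]
  251 [292.9 240.8] [0.5357 0.0426 0.0323] [array([536.6,  42.6]), array([23.3, 93.4]), np.float64(86.1)]
  94 [408.8 233.9] [ 0.5483 -0.2519  0.0191] [array([ 548.2, -252.2]), array([25.7, 26. ]), np.float64(0.3)]
  93 [372.3 238.7] [ 0.5379 -0.1585  0.0186] [array([ 537.6, -158.1]), array([25.3, 25.2]), np.float64(0.5)]
  100 [406.  274.7] [ 0.4456 -0.2399  0.0192] [array([ 444.9, -239.7]), array([26.1, 25.1]), np.float64(88.6)]
counter
  1273 [454.4 230.7] [ 0.5528 -0.3652  0.0308] [array([ 556.2, -367.8]), array([101.1,  99.9]), np.float64(75.0)]
knob
  80 [350.6 153.1] [ 0.7488 -0.1064  0.0729] [array([ 751.4, -108.4]), array([51.2, 15.3]), np.float64(88.5)]
  122 [460.  223.1] [ 0.5671 -0.3694  0.0706] [array([ 567.9, -371.6]), array([43.4, 14.6]), np.float64(77.4)]
  12 [261.5 271. ] [0.4605 0.1167 0.0778] [array([460.5, 117.1]), array([28.2,  0.3]), np.float64(88.2)]
  12 [256.  276.5] [0.4477 0.1301 0.0761] [array([447.5, 130.9]), array([ 8. , 16.2]), np.float64(45.0)]
  14 [279.5 272. ] [0.4573 0.0738 0.0756] [array([457.3,  74.5]), array([33.3,  0.5]), np.float64(87.7)]
hop
  1410 [275.8 236.8] [0.5332 0.0739 0.1734] [array([532.2,  71.4]), array([152.6, 152.6]), np.float64(85.8)]
handle
  42 [216.9 235.4] [0.5416 0.2113 0.1445] [array([541.9, 211.8]), array([10.7, 13.8]), np.float64(89.4)]
[0.54650063 0.07469038 0.09988859]
```

View pics/crop.png

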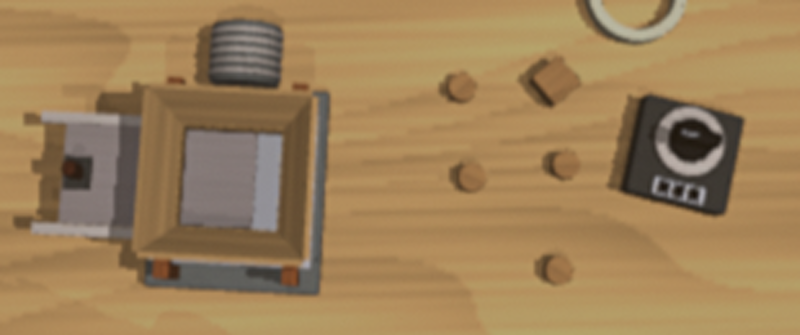

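The crop shows the gate part open, with a light gap strip at its -y end. The knob bar lies nearly along world y. Estimates:

| Item | Position | Angle / state |
|---|---|---|
| Machine | (0.532, 0.071) | yaw -4° |
| Gate | – | about 26 mm open |
| Counter | – | yaw -15° |
| Knob axis | (0.568, -0.372) | about 1.53 rad |

```bash
cat >> h.py <<'E'
YM=np.radians(-4.07); MC=np.array([.532,.0714])
def mach(x,y): 
    c,s=np.cos(YM),np.sin(YM); return MC+[c*x-s*y,s*x+c*y]
def plan(wps,start=None):
    "wps: (x,y,z,yawdeg,nrows); prints rows grouped by 8"
    s=manip.read_state(); p=s['position'].copy(); yaw=s['ee_rot'][2]
    rows=[]
    for x,y,z,yd,n in wps:
        t=np.array([x,y,z]); dy=(np.radians(yd)-yaw+np.pi)%(2*np.pi)-np.pi; y0=yaw; p0=p.copy()
        for k in range(1,n+1):
            g=p0+(t-p0)*k/n-p; c,s_=np.cos(yaw),np.sin(yaw)
            sh=np.round([c*g[0]+s_*g[1], s_*g[0]-c*g[1], -g[2]],3); tu=round(-(y0+dy*k/n-yaw),2)
            p=p+[c*sh[0]+s_*sh[1], s_*sh[0]-c*sh[1], -sh[2]]; yaw-=tu
            rows.append([sh.tolist(),tu])
    while len(rows)%8: rows.append([[0,0,0],0])
    for i in range(0,len(rows),8): print(str(rows[i:i+8]).replace(' ',''))
def st():
    s=manip.read_state(); print(round(s['time'],2),np.round(s['position'],4),np.round(np.degrees(s['ee_rot']),1),'F',np.round(s['force'],1),'op',round(s['opening'],4))
E
python3 - <<'E'
from h import *
h=mach(0,.141); print(h)
plan([(*h,.231,86,13),(*h,.121,86,6),(*h,.121,86,5)])
E
```

```text
[0.5420075  0.21204441]
[[[-0.03,-0.009,-0.0],np.float64(0.09)],[[-0.031,-0.007,-0.0],np.float64(0.09)],[[-0.031,-0.003,-0.0],np.float64(0.09)],[[-0.032,-0.001,-0.0],np.float64(0.09)],[[-0.031,0.002,-0.0],np.float64(0.09)],[[-0.031,0.005,-0.0],np.float64(0.09)],[[-0.031,0.007,-0.0],np.float64(0.1)],[[-0.029,0.011,-0.0],np.float64(0.09)]]
[[[-0.029,0.013,-0.0],np.float64(0.09)],[[-0.027,0.016,-0.0],np.float64(0.09)],[[-0.026,0.018,-0.0],np.float64(0.09)],[[-0.024,0.021,-0.0],np.float64(0.09)],[[-0.022,0.022,-0.0],np.float64(0.09)],[[0.0,0.0,0.018],np.float64(0.0)],[[0.0,0.0,0.019],np.float64(0.0)],[[0.0,0.0,0.018],np.float64(0.0)]]
[[[0.0,0.0,0.018],np.float64(0.0)],[[0.0,0.0,0.018],np.float64(0.0)],[[0.0,0.0,0.019],np.float64(0.0)],[[0.0,0.0,-0.0],np.float64(0.0)],[[0.0,0.0,-0.0],np.float64(0.0)],[[0.0,0.0,-0.0],np.float64(0.0)],[[0.0,0.0,-0.0],np.float64(0.0)],[[0.0,0.0,-0.0],np.float64(0.0)]]
```

>>> carry_out(plan=[[[-0.03,-0.009,0],0.09],[[-0.031,-0.007,0],0.09],[[-0.031,-0.003,0],0.09],[[-0.032,-0.001,0],0.09],[[-0.031,0.002,0],0.09],[[-0.031,0.005,0],0.09],[[-0.031,0.007,0],0.1],[[-0.029,0.011,0],0.09]], grip=0)

```text
time: 0.9
position: [0.4279, 0.3193, 0.231]
ee_rot: [-3.141, 0.0, 1.948]
force: [0.2, 0.4, 0.0]
opening: 0.0854
```

>>> carry_out(plan=[[[-0.029,0.013,0],0.09],[[-0.027,0.016,0],0.09],[[-0.026,0.018,0],0.09],[[-0.024,0.021,0],0.09],[[-0.022,0.022,0],0.09],[[0,0,0],0],[[0,0,0],0],[[0,0,0],0]])

```text
time: 1.7
position: [0.5414, 0.2127, 0.2311]
ee_rot: [-3.141, 0.0, 1.503]
force: [0.0, 0.5, 0.1]
opening: 0.0852
```

```bash
python3 - <<'E'
from h import *
st(); im,d,s=snap('wrist','w1.png'); h=mach(0,.141)
print('expected handle px',proj('wrist',[*h,.149],s))
plan([(*h,.121,86,6)])
E
```

```text
1.7 [0.5414 0.2127 0.2311] [-180.     0.    86.1] F [0.  0.5 0.1] op 0.0852
expected handle px [322.21297804 206.36684938]
[[[-0.0,0.0,0.018],np.float64(0.0)],[[-0.0,0.0,0.019],np.float64(0.0)],[[-0.0,0.0,0.018],np.float64(0.0)],[[-0.001,0.0,0.019],np.float64(0.0)],[[0.0,0.001,0.018],np.float64(0.0)],[[0.0,-0.0,0.018],np.float64(0.0)],[[0,0,0],0],[[0,0,0],0]]
```

View pics/w1.png

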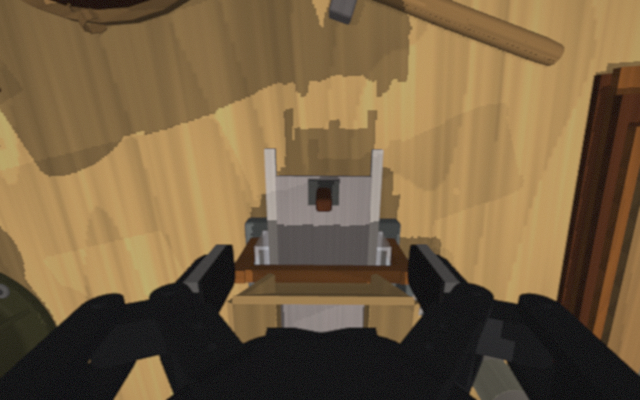

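The handle shows at (324,202), against a predicted (322,206), so the estimate holds. Next: descend, pinch and push home.

>>> carry_out(plan=[[[0,0,0.018],0],[[0,0,0.019],0],[[0,0,0.018],0],[[-0.001,0,0.019],0],[[0,0.001,0.018],0],[[0,0,0.018],0],[[0,0,0],0],[[0,0,0],0]])

```text
time: 2.55
position: [0.5427, 0.2116, 0.1219]
ee_rot: [3.141, -0.0, 1.503]
force: [-0.4, 0.5, 0.4]
opening: 0.0858
```

>>> carry_out(plan=[[[0,0,0],0],[[0,0,0],0],[[0,0,0],0],[[0,0,0],0],[[0,0,0],0],[[0,0,0],0],[[0,0,0],0],[[0,0,0],0]], grip=255, newtons=40)

```text
time: 3.35
position: [0.5432, 0.2111, 0.1216]
ee_rot: [3.141, -0.0, 1.502]
force: [3.7, -0.3, 2.1]
opening: 0.0135
```

>>> carry_out(plan=[[[-0.005,0,0],0],[[-0.005,0,0],0],[[-0.005,0,0],0],[[-0.005,0,0],0],[[-0.003,0,0],0],[[-0.002,0,0],0],[[0,0,0],0],[[0,0,0],0]])

```text
time: 4.15
position: [0.5414, 0.186, 0.1216]
ee_rot: [3.141, 0.0, 1.502]
force: [5.1, -2.2, 5.2]
opening: 0.0131
```

>>> carry_out(plan=[[[-0.001,0,0],0],[[-0.001,0,0],0],[[-0.001,0,0],0],[[0,0,0],0],[[0,0,0],0],[[0,0,0],0],[[0,0,0],0],[[0,0,0],0]])

```text
time: 4.95
position: [0.5412, 0.1839, 0.1216]
ee_rot: [3.141, -0.001, 1.502]
force: [6.1, 4.1, 4.2]
opening: 0.0132
```

```bash
python3 - <<'E'
from h import *
st();s=manip.read_state();d=s['position'][:2]-MC; print('mach y',-np.sin(YM)*d[0]+np.cos(YM)*d[1])
E
```

```text
4.95 [0.5412 0.1839 0.1216] [ 1.799e+02 -1.000e-01  8.610e+01] F [6.1 4.1 4.2] op 0.0132
mach y 0.11282640025558993
```

>>> carry_out(plan=[[[-0.001,0,0],0],[[-0.001,0,0],0],[[-0.001,0,0],0],[[0,0,0],0],[[0,0,0],0],[[0,0,0],0],[[0,0,0],0],[[0,0,0],0]])

```text
time: 5.75
position: [0.5412, 0.1837, 0.1217]
ee_rot: [3.139, -0.006, 1.503]
force: [9.9, 27.2, -0.9]
opening: 0.0127
```

The gate is on its stop at 27 N. I'll release, lift and go to the knob, stopping above it to measure.

```bash
python3 - <<'E'
from h import *
s=manip.read_state
plan([(.5412,.1837,.253,86.1,7),(.5412,.1837,.253,86.1,1),(.568,-.372,.22,77.4,16)])
E
```

```text
[[[0.0,-0.0,-0.019],np.float64(0.0)],[[0.0,-0.0,-0.019],np.float64(0.0)],[[0.0,-0.0,-0.018],np.float64(0.0)],[[0.0,-0.0,-0.019],np.float64(0.0)],[[0.0,-0.0,-0.019],np.float64(0.0)],[[0.0,-0.0,-0.019],np.float64(0.0)],[[0.0,-0.0,-0.018],np.float64(0.0)],[[0.0,-0.0,-0.0],np.float64(0.0)]]
[[[-0.035,0.004,0.002],np.float64(0.01)],[[-0.034,0.004,0.002],np.float64(0.01)],[[-0.034,0.005,0.002],np.float64(0.01)],[[-0.035,0.005,0.002],np.float64(0.01)],[[-0.034,0.006,0.002],np.float64(0.01)],[[-0.035,0.005,0.002],np.float64(0.01)],[[-0.034,0.006,0.002],np.float64(0.01)],[[-0.034,0.007,0.002],np.float64(0.01)]]
[[[-0.034,0.007,0.002],np.float64(0.01)],[[-0.034,0.007,0.002],np.float64(0.01)],[[-0.034,0.007,0.002],np.float64(0.0)],[[-0.034,0.008,0.003],np.float64(0.01)],[[-0.034,0.007,0.002],np.float64(0.01)],[[-0.034,0.008,0.002],np.float64(0.01)],[[-0.033,0.009,0.002],np.float64(0.01)],[[-0.034,0.009,0.002],np.float64(0.01)]]
```

>>> carry_out(plan=[[[0.003,0,0],0],[[0.002,0,0],0],[[0,0,0],0],[[0,0,0],0],[[0,0,0],0],[[0,0,-0.02],0],[[0,0,-0.03],0],[[0,0,-0.03],0]], grip=0)

```text
time: 6.55
position: [0.5408, 0.1849, 0.202]
ee_rot: [-3.141, 0.0, 1.502]
force: [0.6, 0.1, 0.3]
opening: 0.0854
```

>>> carry_out(plan=[[[0,0,-0.03],0],[[0,0,-0.02],0],[[-0.04,0,0],0],[[-0.04,0,0],0],[[-0.04,0,0],0],[[-0.04,0,0],0],[[-0.04,0,0],0],[[-0.04,0,0],0]])

```text
time: 7.35
position: [0.524, -0.056, 0.2514]
ee_rot: [3.141, 0.0, 1.502]
force: [1.1, 0.0, -0.1]
opening: 0.085
```

>>> carry_out(plan=[[[-0.04,0,0],0.02],[[-0.04,0,0],0.02],[[-0.04,0,0],0.02],[[-0.04,0,0],0.02],[[-0.04,0,0],0.02],[[-0.04,0,0],0.02],[[-0.04,0,0],0.02],[[-0.02,0,0],0.01]])

```text
time: 8.15
position: [0.4831, -0.3541, 0.2509]
ee_rot: [-3.141, 0.0, 1.349]
force: [-0.1, -0.1, 0.5]
opening: 0.0853
```

```bash
python3 - <<'E'
from h import *
st(); im,d,s=snap('wrist','w2.png'); W=cloud('wrist',d,s)
print('knob',*[b for b in blobs(W,.055,.09,30,20000)],sep='\n')
print('exp',proj('wrist',[.568,-.372,.074],s))
im,d,s=snap('top','top1.png'); W=cloud('top',d); M=np.full_like(W,-1); M[150:300,190:490]=W[150:300,190:490]
for b in blobs(M,.012,.035,30,900): print(*b)
print('handle',blobs(M,.125,.16,10,400))
E
```

```text
8.15 [ 0.4831 -0.3541  0.2509] [-180.     0.    77.3] F [-0.1 -0.1  0.5] op 0.0853
knob
(np.int32(567), array([395.7, 178.6]), array([ 0.566 , -0.3697,  0.0714]), [array([ 567.5, -371.2]), array([40.9, 14.4]), np.float64(77.2)])
exp [398.29431002 180.72373968]
44 [348.2 157.3] [ 0.7504 -0.1032  0.0247] [array([ 753.4, -105.1]), array([55., 19.]), np.float64(79.7)]
537 [436.3 167.6] [ 0.719  -0.3311  0.0223] [array([ 719.2, -330.6]), array([98.7, 96.5]), np.float64(86.3)]
214 [404.7 201.3] [ 0.631  -0.2438  0.0281] [array([ 632.2, -245.2]), array([36. , 36.7]), np.float64(37.3)]
92 [368.4 203.7] [ 0.6282 -0.1518  0.019 ] [array([ 628., -152.]), array([26.6, 24. ]), np.float64(0.7)]
861 [291.4 264.9] [0.476  0.0472 0.0289] [array([530.8,  71.4]), array([170. , 197.8]), np.float64(85.8)]
93 [408.8 233.8] [ 0.5485 -0.252   0.019 ] [array([ 548.2, -252.3]), array([25.8, 25.8]), np.float64(86.9)]
95 [372.3 238.7] [ 0.5379 -0.1584  0.0188] [array([ 537.6, -158.1]), array([25.6, 25.8]), np.float64(87.9)]
101 [406.  274.7] [ 0.4457 -0.2397  0.0193] [array([ 444.9, -239.5]), array([25.9, 25. ]), np.float64(88.4)]
handle [(np.int32(42), array([228.8, 235.9]), array([0.5398, 0.1841, 0.1436]), [array([539.7, 184.6]), array([13.6, 11.5]), np.float64(0.2)])]
```

View pics/w2.png

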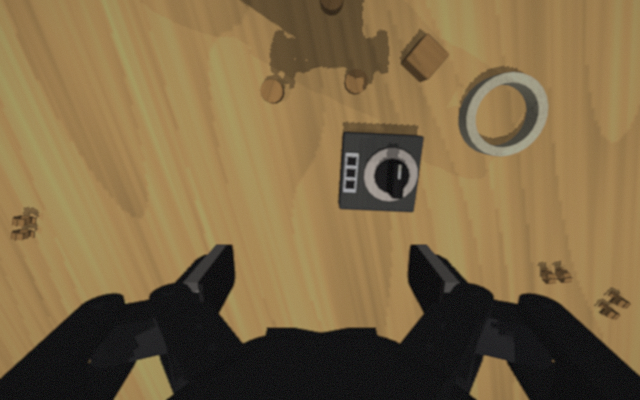

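The knob is at (392,173), with its white index towards the bottom of the picture. That confirms about 1.53 rad and the axis near (0.568, -0.371). The other items have not moved.

```bash
python3 - <<'E'
from h import *
plan([(.5677,-.3714,.15,77.3,3),(.5677,-.3714,.049,77.3,5)])
E
```

```text
[[[0.0,0.029,0.034],np.float64(-0.0)],[[0.001,0.029,0.033],np.float64(-0.0)],[[0.0,0.028,0.034],np.float64(-0.0)],[[0.0,0.0,0.02],np.float64(-0.0)],[[0.0,0.0,0.02],np.float64(-0.0)],[[0.0,0.0,0.02],np.float64(-0.0)],[[0.0,0.0,0.021],np.float64(-0.0)],[[0.0,0.0,0.02],np.float64(-0.0)]]
```

>>> carry_out(plan=[[[0,0.029,0.034],0],[[0.001,0.029,0.033],0],[[0,0.028,0.034],0],[[0,0,0.02],0],[[0,0,0.02],0],[[0,0,0.02],0],[[0,0,0.021],0],[[0,0,0.02],0]])

```text
time: 9.05
position: [0.5688, -0.3679, 0.0485]
ee_rot: [-3.141, -0.0, 1.353]
force: [0.3, -0.2, -0.6]
opening: 0.0855
```

>>> carry_out(plan=[[[0,0,0],0],[[0,0,0],0],[[0,0,0],0],[[0,0,0],0],[[0,0,0],0],[[0,0,0],0],[[0,0,0],0],[[0,0,0],0]], grip=255)

```text
time: 9.85
position: [0.569, -0.3692, 0.0504]
ee_rot: [3.14, 0.001, 1.352]
force: [0.5, 1.2, 6.3]
opening: 0.0131
```

>>> carry_out(plan=[[[0,0,0],-0.14],[[0,0,0],-0.14],[[0,0,0],-0.14],[[0,0,0],-0.14],[[0,0,0],-0.14],[[0,0,0],-0.14],[[0,0,0],-0.14],[[0,0,0],-0.14]])

```text
time: 10.65
position: [0.5664, -0.3702, 0.0503]
ee_rot: [-3.139, -0.003, 2.477]
force: [-21.9, -2.6, 15.1]
opening: 0.0133
```

```bash
python3 - <<'E'
from h import *
st(); print(manip.read_state()['moment'],manip.read_state()['qpos'])
E
```

```text
10.65 [ 0.5664 -0.3702  0.0503] [-179.8   -0.2  141.9] F [-21.9  -2.6  15.1] op 0.0133
[-0.54878488  3.82845692 -0.08802734] [-0.63193354  0.76064795  1.2651519  -0.00325066  1.11901376 -1.53631866]
```

>>> carry_out(plan=[[[0.001,-0.002,-0.001],0],[[0,0,0],-0.12],[[0,0,0],-0.12],[[0,0,0],-0.12],[[0,0,0],-0.06],[[0,0,0],0],[[0,0,0],0],[[0,0,0],0]])

```text
time: 11.45
position: [0.5656, -0.3712, 0.0504]
ee_rot: [-3.14, -0.001, 2.889]
force: [-5.2, -7.2, 2.5]
opening: 0.013
```

```bash
python3 - <<'E'
from h import *
st(); print(manip.read_state()['moment'],manip.read_state()['qpos'])
E
```

```text
11.45 [ 0.5656 -0.3712  0.0504] [-179.9   -0.   165.5] F [-5.2 -7.2  2.5] op 0.013
[-1.10986407  1.03881121 -0.70919154] [-6.34341769e-01  7.58743761e-01  1.26819751e+00 -1.63560215e-03
  1.11472260e+00 -1.95208506e+00]
```

>>> carry_out(plan=[[[0,0,0],-0.03],[[0,0,0],-0.03],[[0,0,0],-0.02],[[0,0,0],0],[[0,0,0],0],[[0,0,0],0],[[0,0,0],0],[[0,0,0],0]])

```text
time: 12.25
position: [0.565, -0.3709, 0.0505]
ee_rot: [-3.141, -0.002, 2.968]
force: [-12.1, -3.7, 5.8]
opening: 0.0133
```

```bash
python3 - <<'E'
from h import *
st(); print(manip.read_state()['moment'])
E
```

```text
12.25 [ 0.565  -0.3709  0.0505] [-1.800e+02 -1.000e-01  1.701e+02] F [-12.1  -3.7   5.8] op 0.0133
[-0.56872095  2.11469411 -1.22646693]
```

>>> carry_out(plan=[[[0,0,0],0.02],[[0,0,0],0],[[0,0,0],0],[[0,0,0],0],[[0,0,-0.02],0],[[0,0,-0.04],0],[[0,0,-0.04],0],[[0,0,-0.04],0]], grip=0)

```text
time: 13.05
position: [0.5665, -0.3697, 0.1919]
ee_rot: [3.142, 0.0, 2.952]
force: [0.5, 0.2, -0.7]
opening: 0.0853
```

>>> carry_out(plan=[[[0,0,-0.03],0.14],[[0,0,0],0.14],[[0,0,0],0.14],[[0,0,0],0.14],[[0,0,0],0.14],[[0,0,0],0.14],[[0,0,0],0.14],[[0,0,0],0.14]])

```text
time: 13.85
position: [0.5666, -0.3698, 0.2203]
ee_rot: [3.142, -0.0, 1.826]
force: [0.5, -0.0, 0.9]
opening: 0.0854
```

```bash
python3 - <<'E'
from h import *
st(); im,d,s=snap('wrist','w3.png'); W=cloud('wrist',d,s)
print('knob',*[b for b in blobs(W,.055,.09,30,20000)],sep='\n')
print('counter',*[b for b in blobs(W,.024,.036,900,20000)],sep='\n')
im,d,s=snap('top','top2.png'); W=cloud('top',d); M=np.full_like(W,-1); M[150:300,190:490]=W[150:300,190:490]
for b in blobs(M,.012,.035,30,900): print(*b)
for b in blobs(M,.055,.09,50,900): print('k',*b)
E
```

```text
13.85 [ 0.5666 -0.3698  0.2203] [180.   -0.  104.6] F [ 0.5 -0.   0.9] op 0.0854
knob
(np.int32(233), array([608.8,   2.7]), array([ 0.7762, -0.1391,  0.0628]), [array([ 776. , -139.1]), array([27.3,  4.1]), np.float64(3.4)])
(np.int32(625), array([321.5, 188.2]), array([ 0.5671, -0.3703,  0.072 ]), [array([ 567.5, -372. ]), array([14.5, 41.7]), np.float64(74.9)])
counter
(np.int32(1199), array([408.2,  85.5]), array([ 0.6312, -0.2463,  0.0302]), [array([ 631.9, -246.2]), array([36.3, 36. ]), np.float64(38.0)])
(np.int32(4868), array([308.4, 170.3]), array([ 0.5497, -0.3634,  0.0308]), [array([ 556. , -368.9]), array([100. , 100.2]), np.float64(74.6)])
(np.int32(1443), array([454.6, 178.6]), array([ 0.7204, -0.3302,  0.0247]), [array([ 720.3, -332.6]), array([97.4, 98.6]), np.float64(79.6)])
47 [348.3 157. ] [ 0.7513 -0.1034  0.0246] [array([ 753.5, -104.5]), array([55.2, 18. ]), np.float64(77.8)]
548 [436.1 167.6] [ 0.7191 -0.3306  0.0222] [array([ 719. , -330.9]), array([98.4, 95.9]), np.float64(85.9)]
214 [404.7 201.4] [ 0.6309 -0.2438  0.0279] [array([ 632.3, -245.1]), array([35.
[... 304 characters left out ...]
349.1]), array([ 62.1, 100.7]), np.float64(74.8)]
96 [408.8 233.9] [ 0.5483 -0.2517  0.0193] [array([ 548.2, -252.1]), array([26.3, 25.3]), np.float64(0.4)]
94 [372.3 238.7] [ 0.538  -0.1583  0.0191] [array([ 537.5, -157.8]), array([25.9, 25.1]), np.float64(89.6)]
100 [406.  274.7] [ 0.4456 -0.2398  0.0194] [array([ 444.9, -239.8]), array([26.7, 25.1]), np.float64(88.5)]
k 76 [350.5 153.2] [ 0.7487 -0.1061  0.0721] [array([ 751.3, -107.6]), array([50. , 14.3]), np.float64(87.2)]
k 549 [284.2 189.8] [0.66   0.061  0.0662] [array([660.9,  61.9]), array([63.3, 59.6]), np.float64(85.8)]
k 110 [459.9 222.3] [ 0.5691 -0.3693  0.0701] [array([ 568.3, -370.6]), array([14. , 41.8]), np.float64(71.5)]
```

The knob bar now lies at -15.1° with the counter at -15.4°, so it is at zero. Next, blank A at (0.548, -0.252).

```bash
sed -i 's/tu=round(-(y0+dy\*k\/n-yaw),2)/tu=float(round(-(y0+dy*k\/n-yaw),2))+0.0; sh=sh+0.0/' h.py; python3 - <<'E'
from h import *
b=(.5482,-.2520); q=mach(-.02,-.02)
print(q); c=np.linalg.norm(np.array(b)-q)
plan([(*b,.12,86,5),(*b,.005,86,4),(*b,.005,86,7),
 (*b,.20,86,5),(*b,.20,86,1),(*q,.2,86,8),(*q,.2,86,2),(*q,.125,86,3),(*q,.125,86,5)])
E
```

```text
[0.51063093 0.05286994]
[[[0.024,0.002,0.02],0.07],[[0.024,0.001,0.02],0.06],[[0.023,0.0,0.02],0.07],[[0.024,-0.003,0.02],0.06],[[0.024,-0.003,0.02],0.07],[[0.0,0.0,0.029],0.0],[[0.0,0.0,0.029],0.0],[[0.0,0.0,0.028],0.0]]
[[[0.0,0.0,0.029],0.0],[[0.0,0.0,0.0],0.0],[[0.0,0.0,0.0],0.0],[[0.0,0.0,0.0],0.0],[[0.0,0.0,0.0],0.0],[[0.0,0.0,0.0],0.0],[[0.0,0.0,0.0],0.0],[[0.0,0.0,0.0],0.0]]
[[[0.0,0.0,-0.039],0.0],[[0.0,0.0,-0.039],0.0],[[0.0,0.0,-0.039],0.0],[[0.0,0.0,-0.039],0.0],[[0.0,0.0,-0.039],0.0],[[0.0,0.0,0.0],0.0],[[0.038,-0.007,0.0],0.0],[[0.037,-0.008,0.0],0.0]]
[[[0.038,-0.007,0.0],0.0],[[0.038,-0.008,0.0],0.0],[[0.037,-0.007,0.0],0.0],[[0.038,-0.008,0.0],0.0],[[0.037,-0.007,0.0],0.0],[[0.038,-0.007,0.0],0.0],[[0.0,0.0,0.0],0.0],[[0.0,0.0,0.0],0.0]]
[[[0.0,0.0,0.025],0.0],[[0.0,0.0,0.025],0.0],[[0.0,0.0,0.025],0.0],[[0.0,0.0,0.0],0.0],[[0.0,0.0,0.0],0.0],[[0.0,0.0,0.0],0.0],[[0.0,0.0,0.0],0.0],[[0.0,0.0,0.0],0.0]]
```

>>> carry_out(plan=[[[0.024,0.002,0.02],0.07],[[0.024,0.001,0.02],0.06],[[0.023,0,0.02],0.07],[[0.024,-0.003,0.02],0.06],[[0.024,-0.003,0.02],0.07],[[0,0,0.029],0],[[0,0,0.029],0],[[0,0,0.028],0]], grip=90, newtons=25)

```text
time: 14.75
position: [0.5483, -0.2516, 0.0334]
ee_rot: [3.141, 0.0, 1.507]
force: [-0.2, -0.7, -0.3]
opening: 0.0552
```

>>> carry_out(plan=[[[0,0,0.029],0],[[0,0,0],0],[[0,0,0],0],[[0,0,0],0],[[0,0,0],0],[[0,0,0],0],[[0,0,0],0],[[0,0,0],0]])

```text
time: 15.55
position: [0.5483, -0.252, 0.0056]
ee_rot: [3.141, 0.0, 1.502]
force: [-0.1, -0.1, 0.3]
opening: 0.0556
```

>>> carry_out(plan=[[[0,0,0],0],[[0,0,0],0],[[0,0,0],0],[[0,0,0],0],[[0,0,0],0],[[0,0,-0.035],0],[[0,0,-0.04],0],[[0,0,-0.04],0]], grip=255)

```text
time: 16.35
position: [0.5479, -0.2517, 0.1213]
ee_rot: [-3.141, -0.0, 1.502]
force: [0.0, -0.2, -0.9]
opening: 0.0266
```

```bash
python3 - <<'E'
from h import *
st(); im,d,s=snap('wrist','w4.png')
E
```

```text
16.35 [ 0.5479 -0.2517  0.1213] [-180.   -0.   86.] F [ 0.  -0.2 -0.9] op 0.0266
```

View pics/w4.png

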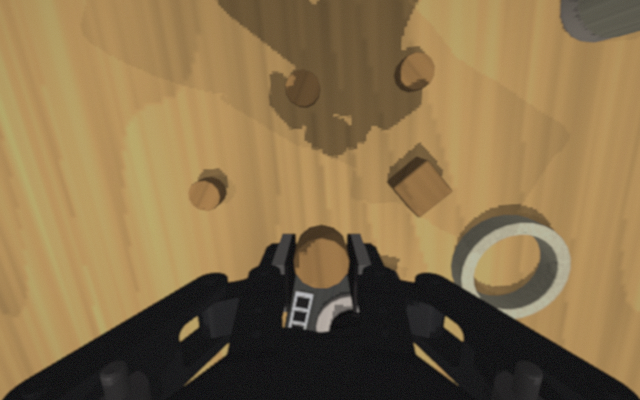

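The blank is held at (322,255) with a 26.6 mm opening. On to the hopper.

>>> carry_out(plan=[[[0,0,-0.04],0],[[0,0,-0.04],0],[[0.038,-0.007,0],0],[[0.037,-0.008,0],0],[[0.038,-0.007,0],0],[[0.038,-0.008,0],0],[[0.037,-0.007,0],0],[[0.038,-0.008,0],0]])

```text
time: 17.2
position: [0.5185, -0.0219, 0.2]
ee_rot: [3.142, -0.0, 1.502]
force: [0.4, -0.3, -0.2]
opening: 0.0274
```

>>> carry_out(plan=[[[0.037,-0.007,0],0],[[0.039,-0.007,0],0],[[0,0,0],0],[[0,0,0],0],[[0,0,0],0],[[0,0,0.025],0],[[0,0,0.025],0],[[0,0,0.025],0]])

```text
time: 18.0
position: [0.511, 0.0523, 0.1254]
ee_rot: [3.139, -0.0, 1.5]
force: [2.1, -2.9, 215.1]
opening: 0.0265
```

>>> carry_out(plan=[[[0,0,0],0],[[0,0,0],0],[[0,0,0],0],[[0,0,0],0],[[0,0,0],0],[[0,0,-0.02],0],[[0,0,-0.03],0],[[0,0,-0.03],0]], grip=140)

```text
time: 18.8
position: [0.5102, 0.0522, 0.206]
ee_rot: [-3.141, 0.0, 1.5]
force: [-0.0, -0.8, 0.3]
opening: 0.0387
```

>>> carry_out(plan=[[[-0.03,0,0],0],[[-0.04,0.006,0],0],[[-0.04,0.006,0],0],[[-0.04,0.006,0],0],[[-0.04,0.006,0],0],[[-0.02,0,0],0],[[0,0,0],0],[[0,0,0],0]], grip=90)

```text
time: 19.6
position: [0.5193, -0.1584, 0.205]
ee_rot: [-3.141, -0.0, 1.5]
force: [0.6, 0.9, 0.7]
opening: 0.0552
```

```bash
cat >> h.py <<'E'
def look(fn):
    im,d,s=snap('top',fn); W=cloud('top',d); M=np.full_like(W,-1); M[170:300,320:430]=W[170:300,320:430]
    for b in blobs(M,.012,.035,30,300): print('bench',*b)
    H=np.full_like(W,-1); H[205:275,245:312]=W[205:275,245:312]
    for b in blobs(H,.108,.19,20,300): print('hop',*b)
    return W,im
E
python3 - <<'E'
from h import *
st(); W,im=look('top3.png')
np.set_printoptions(linewidth=200)
print((W[215:262:4,255:305:4,2]*1000).astype(int))
E
```

```text
19.6 [ 0.5193 -0.1584  0.205 ] [-180.    -0.    85.9] F [0.6 0.9 0.7] op 0.0552
bench 90 [423.3 176.8] [ 0.6954 -0.2962  0.0216] [array([ 695.4, -297.4]), array([45.9, 14.7]), np.float64(35.0)]
bench 164 [405.3 199.8] [ 0.6347 -0.2452  0.0291] [array([ 632.7, -245.4]), array([36. , 35.3]), np.float64(43.5)]
bench 54 [366.9 202.8] [ 0.6307 -0.1481  0.0193] [array([ 631.4, -147. ]), array([14.9, 26.7]), np.float64(61.8)]
hop 115 [287.6 246.5] [0.5147 0.0509 0.1189] [array([514.9,  51.2]), array([26.1, 26. ]), np.float64(86.8)]
[[156 140 144 146 149 147 147 151 148 147 149 149 148]
 [148 139 124 133 130 132 133 136 136 139 134 134 148]
 [151 137 100 100  96  99  99  98  98  99 102 132 154]
 [148 135  97  96  98 100 101 100 100  96 103 135 151]
 [147 137 103  99 103  98 103 101  96 100  98 137 150]
 [142 136  97  99  99 103  98  96 102  98 101 137 154]
 [143 132 101  98  98 102  99 100  99  98 100 139 156]
 [147 127  97  99 101  97  95 122 118 123 100 139 153]
 [146 117  98 102 102  99  99 119 122 120 102 139 157]
 [142 112  93 101 102 100  99 101 120 119 100 139 157]
 [139 112 103  95 104 101  99  98  97  95  99 140 161]
 [142 137 139 137 138 135 136 137 131 135  98 141 161]]
```

A 215 N upward force was read on the last row of the descent into the hopper. That is over the 120 N wrist limit, so something was hit, and I need to find out what before repeating it.

```bash
python3 - <<'E'
from h import *
im=np.load('last_top.npz')['im']; d=np.load('last_top.npz')['d']; W=cloud('top',d)
a=cv2.resize(im[185:300,230:345,::-1],(500,500),interpolation=cv2.INTER_CUBIC); cv2.imwrite('pics/c2.png',a)
# hopper in machine coords: max z map cells
P=W[185:300,190:330].reshape(-1,3); c,s=np.cos(YM),np.sin(YM); q=P[:,:2]-MC
mx=c*q[:,0]+s*q[:,1]; my=-s*q[:,0]+c*q[:,1]
for lo in (.165,):
    k=(P[:,2]>lo)&(P[:,2]<.195); print('rim x',mx[k].min(),mx[k].max(),'y',my[k].min(),my[k].max(),'z',np.percentile(P[k,2],[50,95]))
z=np.load('last_wrist.npz'); 
E
```

```text
rim x -0.07620302603780532 0.07661140939522657 y -0.07638425615271013 0.07644056466659035 z [0.17398239 0.17917183]
```

View pics/c2.png

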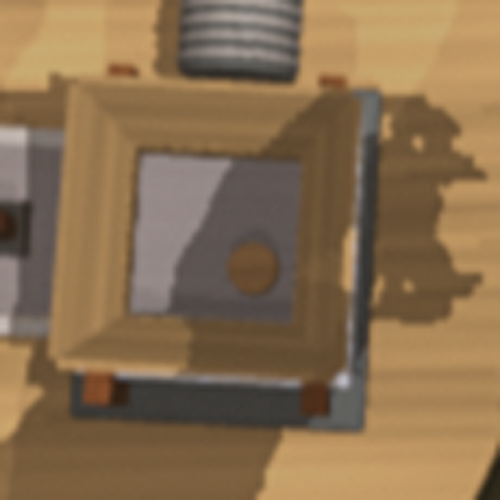

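The crop shows the throat is narrower than I took it to be. It is vertical-walled from z = 102 to 134, so the outer finger hit the funnel edge at x = -20 mm. Blank A lies flat in the hopper. From here I'll release higher (TCP z about 0.148), with x within ±10 mm, and lower slowly. First, blank B's position from the wrist camera.

```bash
cat >> h.py <<'E'
def wl():
    im,d,s=snap('wrist'); W=cloud('wrist',d,s); W[270:]=-1
    for b in blobs(W,.012,.026,60,3000): print('w',*b)
E
python3 - <<'E'
from h import *
wl()
b=(.538,-.1580); q=mach(.010,.022)
plan([(*b,.1,86,4),(*b,.02,86,4),(*b,.005,86,2),(*b,.005,86,6),
 (*b,.005,86,5),(*b,.11,86,3),(*b,.22,86,3),(*q,.22,86,7),(*q,.22,86,3),(*q,.148,86,5)])
E
```

```text
w 688 [316.5  42.5] [ 0.5246 -0.0137  0.0193] [array([525.5, -13.5]), array([  1.5, 196.1]), np.float64(85.8)]
w 412 [527.7 120.3] [ 0.7503 -0.1068  0.0189] [array([ 755.9, -107.9]), array([58.2, 23.9]), np.float64(84.9)]
w 75 [637.6 163.1] [ 0.8859 -0.1639  0.0143] [array([ 886.3, -161.1]), array([26.6,  3.8]), np.float64(89.2)]
w 484 [415.1 169.1] [ 0.6274 -0.152   0.0199] [array([ 628.3, -152.6]), array([26.7, 27.1]), np.float64(81.3)]
w 454 [337.5 179.8] [ 0.5383 -0.1583  0.0199] [array([ 538.3, -158.5]), array([26.5, 26.8]), np.float64(84.1)]
w 164 [408.9 234. ] [ 0.6213 -0.2315  0.0192] [array([ 621. , -231.7]), array([35.2,  2.4]), np.float64(39.1)]
w 188 [271.9 248.6] [ 0.4528 -0.2392  0.0192] [array([ 453.2, -239.8]), array([26.1, 12.6]), np.float64(88.8)]
w 160 [486.9 267.2] [ 0.7206 -0.2841  0.0179] [array([ 723.1, -285.7]), array([ 7. , 48.7]), np.float64(87.4)]
[[[0.0,0.005,0.026],0.0],[[0.0,0.004,0.027],0.0],[[0.0,0.005,0.026],0.0],[[0.001,0.004,0.026],0.0],[[0.0,0.0,0.02],0.0],[[0.0,0.0,0.02],0.0],[[0.0,0.0,0.02],0.0],[[0.0,0.0,0.02],0.0]]
[[[0.0,0.0,0.008],0.0],[[0.0,0.0,0.007],0.0],[[0.0,0.0,0.0],0.0],[[0.0,0.0,0.0],0.0],[[0.0,0.0,0.0],0.0],[[0.0,0.0,0.0],0.0],[[0.0,0.0,0.0],0.0],[[0.0,0.0,0.0],0.0]]
[[[0.0,0.0,0.0],0.0],[[0.0,0.0,0.0],0.0],[[0.0,0.0,0.0],0.0],[[0.0,0.0,0.0],0.0],[[0.0,0.0,0.0],0.0],[[0.0,0.0,-0.035],0.0],[[0.0,0.0,-0.035],0.0],[[0.0,0.0,-0.035],0.0]]
[[[0.0,0.0,-0.037],0.0],[[0.0,0.0,-0.036],0.0],[[0.0,0.0,-0.037],0.0],[[0.036,-0.002,0.0],0.0],[[0.035,-0.001,0.0],0.0],[[0.036,-0.002,0.0],0.0],[[0.036,-0.001,0.0],0.0],[[0.036,-0.002,0.0],0.0]]
[[[0.035,-0.002,0.0],0.0],[[0.036,-0.001,0.0],0.0],[[0.0,0.0,0.0],0.0],[[0.0,0.0,0.0],0.0],[[0.0,0.0,0.0],0.0],[[0.0,0.0,0.014],0.0],[[0.0,0.0,0.015],0.0],[[0.0,0.0,0.014],0.0]]
[[[0.0,0.0,0.015],0.0],[[0.0,0.0,0.014],0.0],[[0,0,0],0],[[0,0,0],0],[[0,0,0],0],[[0,0,0],0],[[0,0,0],0],[[0,0,0],0]]
```

>>> carry_out(plan=[[[0,0.005,0.026],0],[[0,0.005,0.027],0],[[0,0.005,0.026],0],[[0.001,0.004,0.026],0],[[0,0,0.025],0],[[0,0,0.025],0],[[0,0,0.025],0],[[0,0,0.015],0]])

```text
time: 20.5
position: [0.5382, -0.1569, 0.0086]
ee_rot: [-3.14, -0.001, 1.503]
force: [-0.1, -0.4, -0.2]
opening: 0.0552
```

>>> carry_out(plan=[[[0,0,0.005],0],[[0,0,0],0],[[0,0,0],0],[[0,0,0],0],[[0,0,0],0],[[0,0,0],0],[[0,0,0],0],[[0,0,0],0]])

```text
time: 21.3
position: [0.5387, -0.158, 0.0054]
ee_rot: [3.142, 0.0, 1.502]
force: [0.7, -0.2, -0.5]
opening: 0.0551
```

>>> carry_out(plan=[[[0,0,0],0],[[0,0,0],0],[[0,0,0],0],[[0,0,0],0],[[0,0,0],0],[[0,0,-0.035],0],[[0,0,-0.035],0],[[0,0,-0.035],0]], grip=255)

```text
time: 22.1
position: [0.5384, -0.1579, 0.1113]
ee_rot: [-3.141, -0.0, 1.502]
force: [0.2, -1.1, -0.2]
opening: 0.0269
```

>>> carry_out(plan=[[[0,0,-0.037],0],[[0,0,-0.036],0],[[0,0,-0.037],0],[[0.036,-0.002,0],0],[[0.035,-0.001,0],0],[[0.036,-0.002,0],0],[[0.036,-0.001,0],0],[[0.036,-0.002,0],0]])

```text
time: 22.9
position: [0.5428, 0.0225, 0.2202]
ee_rot: [-3.142, -0.0, 1.502]
force: [0.0, -0.0, -0.8]
opening: 0.0272
```

>>> carry_out(plan=[[[0.035,-0.002,0],0],[[0.036,-0.001,0],0],[[0,0,0],0],[[0,0,0],0],[[0,0,0],0],[[0,0,0.014],0],[[0,0,0.015],0],[[0,0,0.014],0]])

```text
time: 23.7
position: [0.5447, 0.0913, 0.1757]
ee_rot: [-3.141, 0.0, 1.501]
force: [-0.3, -0.4, -0.0]
opening: 0.0266
```

>>> carry_out(plan=[[[0,0,0.01],0],[[0,0,0.01],0],[[0,0,0.007],0],[[0,0,0],0],[[0,0,0],0],[[0,0,0],0],[[0,0,0],0],[[0,0,0],0]])

```text
time: 24.5
position: [0.545, 0.0922, 0.1506]
ee_rot: [3.141, -0.0, 1.502]
force: [-0.1, 0.7, -0.4]
opening: 0.0266
```

>>> carry_out(plan=[[[0,0,0],0],[[0,0,0],0],[[0,0,0],0],[[0,0,0],0],[[0,0,-0.02],0],[[0,0,-0.025],0],[[0,0,-0.025],0],[[0,0,0],0]], grip=145)

```text
time: 25.3
position: [0.546, 0.0923, 0.2237]
ee_rot: [3.136, -0.001, 1.502]
force: [-0.1, 0.2, 0.7]
opening: 0.037
```

>>> carry_out(plan=[[[-0.034,0.014,0],0],[[-0.034,0.015,0],0],[[-0.034,0.014,0],0],[[-0.034,0.015,0],0],[[-0.034,0.014,0],0],[[-0.034,0.015,0],0],[[-0.034,0.014,0],0],[[0,0,0],0]], grip=90)

```text
time: 26.1
position: [0.6294, -0.1561, 0.2188]
ee_rot: [-3.14, 0.0, 1.498]
force: [0.0, 0.5, -0.3]
opening: 0.0552
```

```bash
python3 - <<'E'
from h import *
st(); look('top4.png'); wl()
b=(.628,-.1522); q=mach(.010,-.02)
plan([(*b,.09,86,4),(*b,.02,86,4),
 (*b,.005,86,1),(*b,.005,86,7),(*b,.005,86,5),(*b,.11,86,3),(*b,.22,86,3),(*q,.22,86,7),(*q,.22,86,3),(*q,.176,86,3)])
E
```

```text
26.1 [ 0.6294 -0.1561  0.2188] [-179.9    0.    85.8] F [ 0.   0.5 -0.3] op 0.0552
bench 55 [405.  196.2] [ 0.6443 -0.2452  0.0287] [array([ 642.7, -245.6]), array([21.7, 21.6]), np.float64(43.7)]
hop 113 [270.5 234.5] [0.5436 0.0907 0.1191] [array([543.6,  90.9]), array([25.8, 25.8]), np.float64(0.7)]
hop 115 [287.6 246.5] [0.5147 0.051  0.1194] [array([514.7,  51.2]), array([25.9, 25.7]), np.float64(1.2)]
w 485 [222.5  57.5] [ 0.5317 -0.0142  0.0191] [array([528.3, -13.6]), array([  3.6, 194.8]), np.float64(86.5)]
w 155 [422.8 129. ] [ 0.7496 -0.1053  0.0189] [array([ 753.1, -105.9]), array([53.9, 17.5]), np.float64(80.1)]
w 434 [542.  168.8] [ 0.8917 -0.1615  0.0198] [array([ 892.7, -160.8]), array([37.8, 15.5]), np.float64(89.7)]
w 418 [321.  176.6] [ 0.6288 -0.1522  0.0201] [array([ 628.7, -152.9]), array([27.4, 26.5]), np.float64(86.5)]
w 154 [327.8 238. ] [ 0.6317 -0.232   0.0192] [array([ 633.2, -233.1]), array([24.6, 48.6]), np.float64(84.4)]
w 393 [185.8 252.5] [ 0.4473 -0.2392  0.0192] [array([ 446.1, -240.3]), array([27.1, 27.5]), np.float64(9.1)]
[[[0.0,0.0,0.032],0.0],[
[... 165 characters left out ...]
.0,0.015],0.0],[[0.0,0.0,0.0],0.0],[[0.0,0.0,0.0],0.0],[[0.0,0.0,0.0],0.0],[[0.0,0.0,0.0],0.0],[[0.0,0.0,0.0],0.0],[[0.0,0.0,0.0],0.0],[[0.0,0.0,0.0],0.0]]
[[[0.0,0.0,0.0],0.0],[[0.0,0.0,0.0],0.0],[[0.0,0.0,0.0],0.0],[[0.0,0.0,0.0],0.0],[[0.0,0.0,0.0],0.0],[[0.0,0.0,-0.035],0.0],[[0.0,0.0,-0.035],0.0],[[0.0,0.0,-0.035],0.0]]
[[[0.0,0.0,-0.037],0.0],[[0.0,0.0,-0.036],0.0],[[0.0,0.0,-0.037],0.0],[[0.028,-0.015,0.0],0.0],[[0.028,-0.014,0.0],0.0],[[0.028,-0.015,0.0],0.0],[[0.028,-0.014,0.0],0.0],[[0.029,-0.015,0.0],0.0]]
[[[0.028,-0.014,0.0],0.0],[[0.028,-0.015,0.0],0.0],[[0.0,0.0,0.0],0.0],[[0.0,0.0,0.0],0.0],[[0.0,0.0,0.0],0.0],[[0.0,0.0,0.015],0.0],[[0.0,0.0,0.014],0.0],[[0.0,0.0,0.015],0.0]]
```

>>> carry_out(plan=[[[0,0,0.032],0],[[0,0,0.033],0],[[0,0,0.032],0],[[0,0,0.032],0],[[0,0,0.025],0],[[0,0,0.025],0],[[0,0,0.02],0],[[0,0,0.01],0]])

```text
time: 27.0
position: [0.6283, -0.1508, 0.0094]
ee_rot: [-3.139, -0.001, 1.503]
force: [-0.4, -1.1, 0.6]
opening: 0.0552
```

>>> carry_out(plan=[[[0,0,0.005],0],[[0,0,0],0],[[0,0,0],0],[[0,0,0],0],[[0,0,0],0],[[0,0,0],0],[[0,0,0],0],[[0,0,0],0]])

```text
time: 27.8
position: [0.6293, -0.1523, 0.0063]
ee_rot: [3.142, 0.0, 1.502]
force: [0.0, -0.6, 0.0]
opening: 0.0552
```

>>> carry_out(plan=[[[0,0,0],0],[[0,0,0],0],[[0,0,0],0],[[0,0,0],0],[[0,0,0],0],[[0,0,-0.035],0],[[0,0,-0.035],0],[[0,0,-0.035],0]], grip=255)

```text
time: 28.6
position: [0.629, -0.1522, 0.1123]
ee_rot: [-3.141, -0.0, 1.502]
force: [-1.4, -0.2, 0.4]
opening: 0.0272
```

>>> carry_out(plan=[[[0,0,-0.037],0],[[0,0,-0.036],0],[[0,0,-0.037],0],[[0.028,-0.015,0],0],[[0.028,-0.014,0],0],[[0.028,-0.015,0],0],[[0.028,-0.014,0],0],[[0.028,-0.015,0],0]])

```text
time: 29.4
position: [0.5654, -0.0065, 0.2212]
ee_rot: [-3.142, -0.0, 1.502]
force: [1.0, 0.5, 0.7]
opening: 0.0267
```

>>> carry_out(plan=[[[0.028,-0.014,0],0],[[0.028,-0.015,0],0],[[0,0,0],0],[[0,0,0],0],[[0,0,0],0],[[0,0,0],0],[[0,0,0],0],[[0,0,0],0]])

```text
time: 30.2
position: [0.5411, 0.0499, 0.2211]
ee_rot: [-3.141, 0.0, 1.501]
force: [0.2, -0.4, 0.7]
opening: 0.0264
```

```bash
python3 - <<'E'
from h import *
st(); q=mach(.010,-.02); print(q); plan([(*q,.15,86,5)])
E
```

```text
30.2 [0.5411 0.0499 0.2211] [-180.    0.   86.] F [ 0.2 -0.4  0.7] op 0.0264
[0.54055528 0.05074069]
[[[0.0,0.0,0.014],0.0],[[0.0,0.0,0.014],0.0],[[0.0,0.0,0.015],0.0],[[0.001,0.0,0.014],0.0],[[0.0,-0.001,0.014],0.0],[[0,0,0],0],[[0,0,0],0],[[0,0,0],0]]
```

>>> carry_out(plan=[[[0,0,0.014],0],[[0,0,0.014],0],[[0,0,0.015],0],[[0,0,0.014],0],[[0,0,0.013],0],[[0,0,0],0],[[0,0,0],0],[[0,0,0],0]])

```text
time: 31.0
position: [0.5414, 0.0503, 0.1519]
ee_rot: [3.141, -0.0, 1.502]
force: [-0.1, 0.3, -0.4]
opening: 0.0268
```

>>> carry_out(plan=[[[0,0,0],0],[[0,0,0],0],[[0,0,0],0],[[0,0,0],0],[[0,0,-0.02],0],[[0,0,-0.025],0],[[0,0,-0.025],0],[[0,0,0],0]], grip=145)

```text
time: 31.8
position: [0.5421, 0.0504, 0.2247]
ee_rot: [3.136, -0.0, 1.502]
force: [0.3, -0.5, 0.3]
opening: 0.0368
```

>>> carry_out(plan=[[[-0.037,-0.009,0],0],[[-0.037,-0.01,0],0],[[-0.037,-0.009,0],0],[[-0.037,-0.01,0],0],[[-0.037,-0.009,0],0],[[-0.037,-0.009,0],0],[[-0.037,-0.01,0],0],[[-0.037,-0.009,0],0]], grip=90)

```text
time: 32.6
position: [0.4449, -0.2411, 0.2208]
ee_rot: [-3.141, -0.0, 1.502]
force: [0.2, 0.1, -0.3]
opening: 0.0552
```

>>> carry_out(plan=[[[0,0,0],0],[[0,0,0],0],[[0,0,0.02],0],[[0,0,0.02],0],[[0,0,0.02],0],[[0,0,0],0],[[0,0,0],0],[[0,0,0],0]])

```text
time: 33.4
position: [0.4464, -0.2396, 0.1624]
ee_rot: [3.14, 0.001, 1.502]
force: [0.4, -0.1, 0.1]
opening: 0.055
```

```bash
python3 - <<'E'
from h import *
st(); look('top5.png'); wl()
b=(.4453,-.2402); q=mach(-.006,.018)
plan([(*b,.09,86,4),(*b,.02,86,4),
 (*b,.005,86,1),(*b,.005,86,7),(*b,.005,86,5),(*b,.11,86,3),(*b,.22,86,3),(*q,.22,86,8),(*q,.22,86,5)])
E
```

```text
33.4 [ 0.4464 -0.2396  0.1624] [179.9   0.   86.1] F [ 0.4 -0.1  0.1] op 0.055
bench 91 [423.2 176.8] [ 0.6955 -0.296   0.0216] [array([ 695.8, -296. ]), array([47.7, 14. ]), np.float64(31.5)]
bench 214 [404.6 201.3] [ 0.6311 -0.2437  0.028 ] [array([ 632.6, -245.4]), array([35.9, 38.4]), np.float64(38.0)]
bench 97 [395.  277.2] [ 0.44   -0.2118  0.0197] [array([ 440.4, -211.6]), array([25.8, 25. ]), np.float64(88.1)]
hop 106 [288.5 229.1] [0.5551 0.0481 0.1243] [array([555.4,  48.6]), array([26.2, 19.6]), np.float64(88.0)]
hop 114 [270.6 234.6] [0.5435 0.0906 0.1191] [array([543.6,  90.7]), array([26. , 26.2]), np.float64(85.6)]
hop 114 [287.6 246.5] [0.5148 0.051  0.1194] [array([514.8,  51.2]), array([25.9, 26.2]), np.float64(89.8)]
w 609 [312.9 161.9] [ 0.4401 -0.2121  0.0201] [array([ 440.2, -212.6]), array([27.2, 25.8]), np.float64(86.3)]
w 383 [493.4 177.1] [ 0.6199 -0.24    0.0192] [array([ 619.7, -243.7]), array([48.8, 25.1]), np.float64(80.8)]
w 2839 [582.6 238.2] [ 0.7185 -0.3123  0.0216] [array([ 721.3, -317.9]), array([ 71. , 101.1]), np.float64(86.0)]
w 388 [439.9 253.5
[... 273 characters left out ...]

[[[0.0,0.0,0.015],0.0],[[0.0,0.0,0.0],0.0],[[0.0,0.0,0.0],0.0],[[0.0,0.0,0.0],0.0],[[0.0,0.0,0.0],0.0],[[0.0,0.0,0.0],0.0],[[0.0,0.0,0.0],0.0],[[0.0,0.0,0.0],0.0]]
[[[0.0,0.0,0.0],0.0],[[0.0,0.0,0.0],0.0],[[0.0,0.0,0.0],0.0],[[0.0,0.0,0.0],0.0],[[0.0,0.0,0.0],0.0],[[0.0,0.0,-0.035],0.0],[[0.0,0.0,-0.035],0.0],[[0.0,0.0,-0.035],0.0]]
[[[0.0,0.0,-0.037],0.0],[[0.0,0.0,-0.036],0.0],[[0.0,0.0,-0.037],0.0],[[0.042,0.007,0.0],0.0],[[0.042,0.008,0.0],0.0],[[0.041,0.007,0.0],0.0],[[0.042,0.008,0.0],0.0],[[0.042,0.007,0.0],0.0]]
[[[0.042,0.007,0.0],0.0],[[0.042,0.008,0.0],0.0],[[0.041,0.007,0.0],0.0],[[0.0,0.0,0.0],0.0],[[0.0,0.0,0.0],0.0],[[0.0,0.0,0.0],0.0],[[0.0,0.0,0.0],0.0],[[0.0,0.0,0.0],0.0]]
```

The disturbance has happened: blank D moved to (0.440, -0.212). I'm correcting for that.

```bash
python3 - <<'E'
from h import *
b=(.4402,-.2121); q=mach(-.013,.022)
plan([(*b,.16,86,2),(*b,.02,86,6),
 (*b,.22,86,3),(*q,.22,86,8),(*q,.22,86,5)])
E
```

```text
[[[0.014,-0.004,0.001],0.0],[[0.013,-0.004,0.001],0.0],[[0.0,0.0,0.023],0.0],[[0.0,0.0,0.024],0.0],[[0.0,0.0,0.023],0.0],[[0.0,0.0,0.023],0.0],[[0.0,0.0,0.024],0.0],[[0.0,0.0,0.023],0.0]]
[[[0.0,0.0,-0.067],0.0],[[0.0,0.0,-0.066],0.0],[[0.0,0.0,-0.067],0.0],[[0.039,0.007,0.0],0.0],[[0.039,0.008,0.0],0.0],[[0.039,0.007,0.0],0.0],[[0.039,0.008,0.0],0.0],[[0.039,0.007,0.0],0.0]]
[[[0.039,0.007,0.0],0.0],[[0.038,0.008,0.0],0.0],[[0.039,0.007,0.0],0.0],[[0.0,0.0,0.0],0.0],[[0.0,0.0,0.0],0.0],[[0.0,0.0,0.0],0.0],[[0.0,0.0,0.0],0.0],[[0.0,0.0,0.0],0.0]]
```

>>> carry_out(plan=[[[0.014,-0.004,0],0],[[0.013,-0.004,0],0],[[0,0,0.023],0],[[0,0,0.024],0],[[0,0,0.023],0],[[0,0,0.023],0],[[0,0,0.024],0],[[0,0,0.023],0]])

```text
time: 34.3
position: [0.4395, -0.2113, 0.0207]
ee_rot: [3.141, 0.0, 1.502]
force: [1.3, -0.1, -0.2]
opening: 0.0551
```

>>> carry_out(plan=[[[0,0,0.01],0],[[0,0,0.006],0],[[0,0,0],0],[[0,0,0],0],[[0,0,0],0],[[0,0,0],0],[[0,0,0],0],[[0,0,0],0]])

```text
time: 35.1
position: [0.4397, -0.2124, 0.0055]
ee_rot: [3.141, 0.0, 1.502]
force: [-0.2, 0.3, -0.0]
opening: 0.055
```

>>> carry_out(plan=[[[0,0,0],0],[[0,0,0],0],[[0,0,0],0],[[0,0,0],0],[[0,0,0],0],[[0,0,-0.035],0],[[0,0,-0.035],0],[[0,0,-0.035],0]], grip=255)

```text
time: 35.9
position: [0.4394, -0.2122, 0.1113]
ee_rot: [-3.141, -0.0, 1.502]
force: [-0.6, -0.8, -0.2]
opening: 0.0267
```

>>> carry_out(plan=[[[0,0,-0.037],0],[[0,0,-0.036],0],[[0,0,-0.037],0],[[0.039,0.007,0],0],[[0.039,0.008,0],0],[[0.039,0.007,0],0],[[0.039,0.008,0],0],[[0.039,0.007,0],0]])

```text
time: 36.7
position: [0.4902, -0.0187, 0.2202]
ee_rot: [3.141, 0.0, 1.502]
force: [0.6, -0.0, 1.0]
opening: 0.0268
```

>>> carry_out(plan=[[[0.039,0.007,0],0],[[0.038,0.008,0],0],[[0.039,0.007,0],0],[[0,0,0],0],[[0,0,0],0],[[0,0,0],0],[[0,0,0],0],[[0,0,0],0]])

```text
time: 37.5
position: [0.52, 0.0931, 0.2204]
ee_rot: [3.141, -0.0, 1.501]
force: [0.5, 0.3, 0.0]
opening: 0.0268
```

```bash
python3 - <<'E'
from h import *
st(); q=mach(-.013,.022); print(q); plan([(*q,.15,86,5)])
E
```

```text
37.5 [0.52   0.0931 0.2204] [180.  -0.  86.] F [0.5 0.3 0. ] op 0.0268
[0.52059424 0.0942672 ]
[[[0.0,0.0,0.014],0.0],[[0.0,0.0,0.014],0.0],[[0.001,0.0,0.014],0.0],[[0.0,0.0,0.014],0.0],[[0.0,0.001,0.014],0.0],[[0,0,0],0],[[0,0,0],0],[[0,0,0],0]]
```

>>> carry_out(plan=[[[0,0,0.014],0],[[0,0,0.014],0],[[0,0,0.014],0],[[0,0,0.014],0],[[0,0,0.014],0],[[0,0,0],0],[[0,0,0],0],[[0,0,0],0]])

```text
time: 38.3
position: [0.5203, 0.0937, 0.1512]
ee_rot: [3.14, -0.0, 1.502]
force: [0.2, 0.3, 0.5]
opening: 0.0268
```

>>> carry_out(plan=[[[0,0,0],0],[[0,0,0],0],[[0,0,0],0],[[0,0,0],0],[[0,0,-0.02],0],[[0,0,-0.03],0],[[0,0,-0.03],0],[[0,0,-0.02],0]], grip=145)

```text
time: 39.1
position: [0.5202, 0.094, 0.2525]
ee_rot: [3.14, -0.0, 1.502]
force: [0.4, -0.1, -0.1]
opening: 0.0367
```

>>> carry_out(plan=[[[0.031,0.005,0],0],[[0.031,0.005,0],0],[[0.03,0.005,0],0],[[0,0,0],0],[[0,0,0],0],[[0,0,0],0],[[0,0,0],0],[[0,0,0],0]], grip=90)

```text
time: 39.9
position: [0.5413, 0.184, 0.2505]
ee_rot: [3.141, -0.0, 1.501]
force: [0.1, -0.9, 0.1]
opening: 0.0554
```

```bash
python3 - <<'E'
from h import *
st(); W,im=look('top6.png')
cv2.imwrite('pics/c3.png',cv2.resize(im[150:300,190:490,::-1],(800,400),interpolation=cv2.INTER_CUBIC))
plan([(.5412,.1840,.122,86,6)])
E
```

```text
39.9 [0.5413 0.184  0.2505] [180.  -0.  86.] F [ 0.1 -0.9  0.1] op 0.0554
bench 94 [423.3 176.9] [ 0.6952 -0.2961  0.0217] [array([ 694.5, -297.6]), array([47.9, 14.4]), np.float64(36.6)]
bench 210 [404.8 201.3] [ 0.6311 -0.2439  0.0282] [array([ 631.9, -244.8]), array([35.7, 37. ]), np.float64(37.9)]
hop 106 [288.4 229.1] [0.555  0.0484 0.124 ] [array([555.3,  48.7]), array([26.3, 20.1]), np.float64(87.8)]
hop 116 [270.6 234.5] [0.5438 0.0906 0.119 ] [array([543.7,  90.9]), array([25.7, 26.8]), np.float64(87.0)]
hop 114 [287.6 246.5] [0.5146 0.0509 0.119 ] [array([514.6,  51.3]), array([26.4, 25.9]), np.float64(0.1)]
hop 105 [268.4 252. ] [0.5026 0.0952 0.1243] [array([502.6,  95.9]), array([26.6, 19. ]), np.float64(87.4)]
[[[0.0,0.0,0.021],0.0],[[0.0,0.0,0.022],0.0],[[0.0,0.0,0.021],0.0],[[0.0,0.0,0.022],0.0],[[0.0,0.0,0.021],0.0],[[0.0,0.0,0.021],0.0],[[0,0,0],0],[[0,0,0],0]]
```

View pics/c3.png

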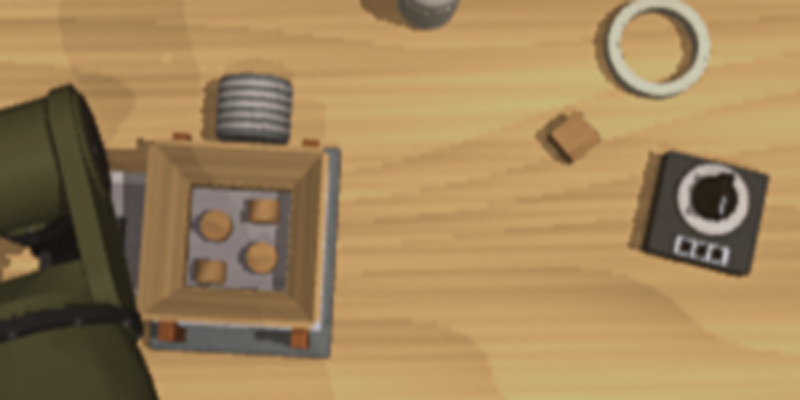

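All four blanks lie in the closed hopper at (214,225), (263,209), (209,271) and (261,257). The gate is home and the knob is at zero. Next: pull the gate.

>>> carry_out(plan=[[[0,0,0.021],0],[[0,0,0.022],0],[[0,0,0.021],0],[[0,0,0.022],0],[[0,0,0.021],0],[[0,0,0.021],0],[[0,0,0],0],[[0,0,0],0]])

```text
time: 40.75
position: [0.5415, 0.1845, 0.1229]
ee_rot: [3.141, -0.0, 1.502]
force: [0.5, -0.2, 1.3]
opening: 0.0555
```

>>> carry_out(plan=[[[0,0,0],0],[[0,0,0],0],[[0,0,0],0],[[0,0,0],0],[[0,0,0],0],[[0,0,0],0],[[0,0,0],0],[[0,0,0],0]], grip=255, newtons=40)

```text
time: 41.55
position: [0.5414, 0.1847, 0.1232]
ee_rot: [3.141, -0.0, 1.502]
force: [-2.7, 0.1, 6.2]
opening: 0.0135
```

>>> carry_out(plan=[[[0.008,0,0],0],[[0.008,0,0],0],[[0.008,0,0],0],[[0.008,0,0],0],[[0.008,0,0],0],[[0.008,0,0],0],[[0.008,0,0],0],[[0.008,0,0],0]])

```text
time: 42.35
position: [0.5461, 0.2486, 0.1232]
ee_rot: [3.14, -0.0, 1.502]
force: [1.4, -3.0, 5.1]
opening: 0.0133
```

>>> carry_out(plan=[[[0.008,0,0],0],[[0.008,0,0],0],[[0.008,0,0],0],[[0.004,0,0],0],[[0.003,0,0],0],[[0,0,0],0],[[0,0,0],0],[[0,0,0],0]])

```text
time: 43.15
position: [0.5484, 0.2795, 0.1232]
ee_rot: [3.14, -0.001, 1.502]
force: [2.0, -1.9, 4.6]
opening: 0.013
```

```bash
python3 - <<'E'
from h import *
st(); W,im=look('top7.png')
snap('side','side1.png'); i=np.load('last_side.npz')['im']
a=cv2.resize(im[190:300,225:335,::-1],(400,400),interpolation=cv2.INTER_CUBIC)
b=cv2.resize(i[150:250,230:330,::-1],(400,400),interpolation=cv2.INTER_CUBIC)
cv2.imwrite('pics/c4.png',np.hstack([a,b]))
E
```

```text
43.15 [0.5484 0.2795 0.1232] [179.9  -0.   86. ] F [ 2.  -1.9  4.6] op 0.013
bench 91 [423.4 176.9] [ 0.695  -0.2964  0.022 ] [array([ 695.1, -296.5]), array([50. , 14.6]), np.float64(34.1)]
bench 214 [404.7 201.4] [ 0.6309 -0.2438  0.0283] [array([ 632.2, -245. ]), array([35.8, 36.5]), np.float64(38.1)]
```

View pics/c4.png

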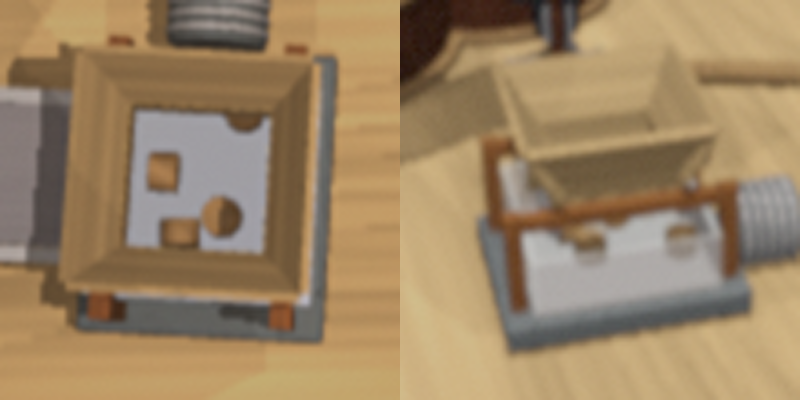

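All four blanks are in the bowl, at (245,120), (163,172), (180,232) and (220,216). Next: close the gate.

>>> carry_out(plan=[[[-0.01,0,0],0],[[-0.01,0,0],0],[[-0.01,0,0],0],[[-0.01,0,0],0],[[-0.01,0,0],0],[[-0.01,0,0],0],[[-0.01,0,0],0],[[-0.01,0,0],0]])

```text
time: 44.05
position: [0.5425, 0.1998, 0.1232]
ee_rot: [3.14, -0.001, 1.502]
force: [-1.0, 3.9, 6.2]
opening: 0.0128
```

>>> carry_out(plan=[[[-0.008,0,0],0],[[-0.004,0,0],0],[[-0.002,0,0],0],[[-0.002,0,0],0],[[-0.002,0,0],0],[[-0.001,0,0],0],[[0,0,0],0],[[0,0,0],0]])

```text
time: 44.85
position: [0.5414, 0.1845, 0.1233]
ee_rot: [3.139, -0.007, 1.503]
force: [2.3, 30.0, 2.0]
opening: 0.013
```

Against the stop again at 30 N. Release, rise and back off.

>>> carry_out(plan=[[[0.003,0,0],0],[[0.001,0,0],0],[[0,0,0],0],[[0,0,0],0],[[0,0,0],0],[[0,0,-0.02],0],[[0,0,-0.03],0],[[0,0,-0.03],0]], grip=90)

```text
time: 45.65
position: [0.5411, 0.1843, 0.203]
ee_rot: [-3.141, 0.0, 1.501]
force: [-0.8, -0.4, 0.7]
opening: 0.0552
```

>>> carry_out(plan=[[[0,0,-0.03],0],[[0.03,-0.02,-0.01],0],[[0.03,-0.02,0],0],[[0.03,-0.02,0],0],[[0.03,-0.02,0],0],[[0,0,0],0],[[0,0,0],0],[[0,0,0],0]])

```text
time: 46.45
position: [0.4702, 0.3091, 0.2422]
ee_rot: [-3.142, 0.0, 1.501]
force: [-0.3, -1.0, -0.9]
opening: 0.0554
```

```bash
python3 - <<'E'
from h import *
st(); im,d,s=snap('top','top8.png'); W=cloud('top',d); M=np.full_like(W,-1); M[150:300,190:490]=W[150:300,190:490]
print('handle',*blobs(M,.125,.155,20,120),'home exp',mach(0,.115))
for b in blobs(M,.055,.09,60,200): print('k',*b)
for b in blobs(M,.012,.035,60,300): print(*b)
i=snap('side')[0]
a=cv2.resize(im[190:300,180:335,::-1],(564,400),interpolation=cv2.INTER_CUBIC)
b=cv2.resize(i[160:240,240:287,::-1],(235,400),interpolation=cv2.INTER_CUBIC)
cv2.imwrite('pics/c5.png',np.hstack([a,b]))
E
```

```text
46.45 [0.4702 0.3091 0.2422] [-180.    0.   86.] F [-0.3 -1.  -0.9] op 0.0554
handle (np.int32(43), array([228.9, 236. ]), array([0.5398, 0.184 , 0.1434]), [array([539.8, 185. ]), array([10.7, 13.1]), np.float64(89.6)]) home exp [0.54016215 0.18610998]
k 81 [350.6 153. ] [ 0.7489 -0.1063  0.0726] [array([ 751.4, -108.3]), array([51.4, 14.9]), np.float64(88.7)]
k 123 [460.  223.1] [ 0.5672 -0.3693  0.0704] [array([ 568.1, -370.6]), array([14.8, 43.6]), np.float64(75.2)]
210 [404.8 201.3] [ 0.6311 -0.2439  0.0283] [array([ 631.9, -244.8]), array([35.6, 36.7]), np.float64(38.0)]
```

View pics/c5.png

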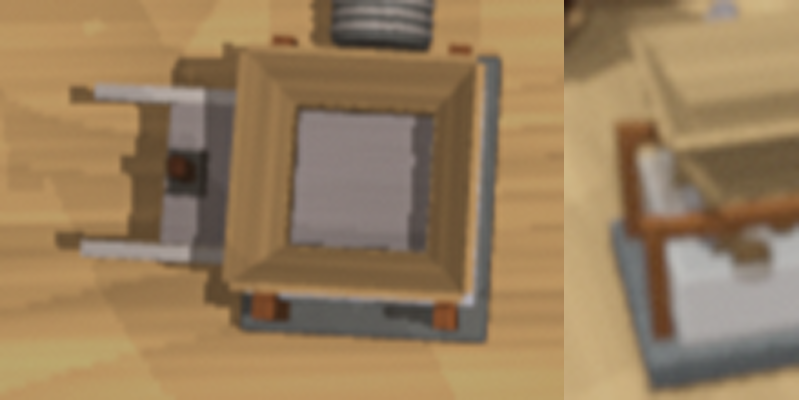

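The hopper is empty with its gate closed (handle at (185,170), on its home point). The knob bar is at -14.8°, which is zero, and nothing is touching. Handing in.

```bash
python3 -c "
from rig import manip
print(manip.finish_job())"
```

```text
the job is handed in; nothing more can be done
None
```

The charge is in the bowl and the job is handed in, but one force reading on the way may fail the run. While I lowered the first blank into the hopper, the state showed about 215 N upward at the wrist for one reading, above the 120 N limit. I had misread the throat, which is vertical-walled below z = 134 mm, and a finger evidently struck the funnel edge. I released the other blanks higher and nearer the middle, and the readings there showed no contact.

**What I did**
- I pushed the gate to its home stop and wound the knob back to zero.
- I put all four blanks into the hopper. The last one was knocked about 3 cm before I reached it, so I measured it again first.
- I drew the gate about 95 mm, saw all four blanks in the bowl, and pushed the gate back to its stop (30 N).

**Last checks**
- **Gate:** the handle measured within about 2 mm of its home position.
- **Knob:** the bar lies within about 1° of zero.
- **Blanks:** all four were seen in the bowl while the gate was open. None remained on the bench or in the hopper afterwards. I could not count them through the closed gate at the end.
- **Bystanders:** the square block has not moved. The glue bottle and tape roll looked undisturbed in the later readings. I did not measure the hammer again, and the arm was never low near it.
- **Gripper:** open and clear of everything, with only about 1 N of sensor noise.

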